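Latch the bead tray onto the tilted work stand

TASK

Set the wooden bead tray gently, without dropping it, onto the sloping deck of the work stand, grip rib on the low side, lying flat and fully down against the ledge. Only then swing the steel latch bar over the tray until it rests home in its catch, and let go. Leave the jar, tape roll, mug and glue bottle where they are.

Things in the scene. Friction and masses are not known exactly. Their poses are not given: they have to be found in the camera images.
- deck: Sloping wooden deck of the fixed stand, 220 (x) by 230 (y) mm, tilted 22 degrees. Origin: centre of its top surface, 85 mm above the table. x points up the slope, away from the robot; y to its left; z square out of the surface. A ledge 20 mm high crosses the low end, inner face at x = -85 mm.
- seat (a point): Point on the deck surface (deck x = -20, y = 0 mm) where the tray's origin belongs: tray touching the ledge, centred between pivot post and catch, which leave a gap of 150 mm. Axes as the deck's.
- pivot (a point): Latch pivot axis on the deck surface, at deck x = 10, y = 86 mm; the steel pivot post and hub there have radius 13 mm and stand 48 mm above the deck. Axes as the deck's.
- catch (a point): Steel catch at deck x = 10, y = -86 mm, 38 mm above the deck: a C-shaped keeper open up-slope, 18 mm wide (y), 58 mm high, inner side at deck y = -77 mm. The bar's end rests here when closed. Axes as the deck's.
- latch (a joint): Angle of the latch bar (rad) about the pivot, axis square to the deck. 0 = closed: bar along deck -y, end home in the catch, hard stop. Grows as it swings up-slope; pi/2 = pointing straight up-slope; stop at 1.9. Starts at 1.35 to 1.65. It stays where left: about 1 N at the knob moves it.
- latch_grip (a point): On the axis of the latch's black knob, 70 mm above the deck. Knob: cylinder 14 mm thick, from 45 to 90 mm above the deck, square to it, fixed on the bar 75 mm from the pivot axis. Steel bar: 182 mm long, 16 mm wide, from 31 to 45 mm above the deck, so it passes over the seated tray's walls. Axes turn with the bar, equal to the deck's when closed.
- tray: Loose light-wood bead tray, 130 (x) by 130 (y) mm, walls 22 mm high, 6 mm thick, 0.2 to 0.4 kg, flat on the table at first. Origin: centre of underside. A grip rib 14 mm thick (x), 80 mm long (y), top 60 mm above the underside, stands off centre at x = -15 mm, on the side nearer the robot. Seated, its x, y, z axes lie along the deck's.
- tray_grip (a point): Middle of the tray's grip rib: tray x = -15, y = 0, 45 mm above the underside, 15 mm below the rib's top. Axes as the tray's. The rest of the tray is no higher than 22 mm.
- jar: Bystander: jar with a white lid and red band, 84 mm across, 120 mm high; origin under its centre.
- tape: Bystander: green tape roll lying flat, 72 mm across, 20 mm high; origin under its centre.
- mug: Bystander: white mug, 80 mm across, 90 mm high; origin under its centre.
- glue: Bystander: white glue bottle with a blue label, 52 mm across, 130 mm high; origin under its centre.

How it is judged:
By the outcome, as a careful person would: the job done as asked, in the order asked, and still so for the second after the job is handed in, with the robot touching nothing.
It also fails if it takes over 61 s, if anything falls off the work surface, if the arm or the gripper's body presses on something with over 40 N, if the wrist force passes 120 N, or if a joint passes its speed limit or range.

ROBOT

A 7-joint arm with a two-finger parallel gripper is mounted at the origin on the work surface. World frame = base frame: x ahead of the robot, y to its left, z up, the work surface at z = 0. Lengths are in m, angles in degrees, forces in N, time in s.
With the tool pointing down it reaches from about 0.425 to 0.95 m from the base axis. Payload 16.7 kg.
Tool frame: the origin (TCP) lies midway between the tips of the shut fingers; the grasp point (between the pads) lies 19 mm behind it; z points along the fingers, y is the line along which they close (so a half turn about z gives the same grasp; the last joint's range is limited). The gripper opens to 94 mm and grips with 3 to 60 N. Pads are 16 mm wide; open, the fingers measure 119 mm over their backs; the gripper's body (75 mm by 177 mm) begins 78 mm behind the grasp point.
Start: joints at [-73.94, 24.414, 4.234, 92.017, -1.954, 63.644, -3.845], TCP at [0.281, 0.614, 0.205] pointing down, gripper open.
Joint ranges: [-163.25, 163.25], [-28.42, 122.38], [-70.27, 78.77], [12.13, 141.07], [-58.53, 238.53], [9.26, 117.41], [-156.51, 156.51]. Speed limits (degrees/s): [108.29, 108.29, 136.94, 136.94, 172.46, 172.46, 172.46].

INTERFACE

Orientations are given as a 3x3 rotation matrix whose columns are the frame's x, y, z axes.
In Python, from workcell import manip gives the robot as it stands. Calls block until the motion is done:
- manip.move_pose(position, orientation): joint-space move of the TCP to a pose.
- manip.move_l(position, vel=0.15, frame=None): straight line of the TCP; frame=None keeps the orientation; vel is the mean speed in m/s.
- manip.goto_joints(angles): joint-space move.
- manip.gripper_to(opening): finger opening in m; the grip force is fixed at half the most; returns when the fingers have stopped.
- manip.dwell(seconds).
- manip.solve_ik(position, orientation): joint angles nearest the present ones, or None.
- manip.read_state(): the state.
- manip.get_image(name): name is "scene" or "top" or "wrist"; returns a dict with "image" (480x640x3 uint8, red, green, blue), "z_map" (480x640 float32, m along the optical axis (not along the pixel's ray), 0 where there is no reading), "fx", "fy", "cx", "cy" (pixels), "eye" and "attitude" of the camera in the world. Camera axes: x right, y up, looking along -z (the intrinsics and any distortion apply to the point x, -y, -z); pixel columns grow to the right and rows downward; lengths in m; the calibration is good to about 2 mm. A picture is of the moment at which its call begins.
A pose or a line that the arm cannot do raises manip.IKError and nothing moves.
- manip.hand_in(): hands the job in; it is judged then, once.
Trained networks look in the newest picture that a camera, given by its name, has taken for a name from the list of things; names that differ only in an ending like _2 or _b are one class to them, and where a whole thing is asked for, a point or a joint stands for the part that bears it (a point fixed in the world has none). Each returns a list of dicts, best first, with "p" (0 to 1); they miss things now and then, are a little off and sometimes report something else, mostly with a low value. They report only what shows in the picture. A call takes as long as a camera call.
- manip.recognise(thing, camera): "bbox" ([left, top, right, bottom] as shares, 0 to 1, of the picture: columns of its width, rows of its height, round what is visible of it).
- manip.trace(thing, camera): "region" (480x640 bool, what is visible of it) and "bbox" ([left, top, right, bottom] as shares, 0 to 1, of the picture: columns of its width, rows of its height, round what is visible of it).
The state is a dict: "time": time; "q": joint angles; "dq": joint speeds; "joint_efforts": joint torques, N m; "ee_pos": TCP position; "ee_rot": TCP orientation; "ft_force": force on the tool from outside, world axes, zero at the start; "torque": the same for the moment, N m; "finger_gap": finger opening in m; "grasp_force": force on a finger pad.
Only numpy, scipy, OpenCV 4.12 (cv2) and the standard library are available. Lean on these libraries where they do the work, as an engineer would, in place of code of your own. Each camera call takes 0.05 s, during which the arm holds its last target. There are 200 camera calls.

## Working session

There is one attempt and no reset: what is moved stays moved. The work goes in short steps, each a Python script; the robot and the scene stay as the last script left them, time stands still between calls to the robot, and variables do not carry over. Pictures are saved under pics/ and viewed, at most 10 in all, crops included, and the job is handed in when it is done.

```bash
ls; mkdir -p pics
cat > h.py <<'E'
import numpy as np, cv2
from workcell import manip
def cloud(d):
    z=d["z_map"]; v,u=np.mgrid[0:480,0:640]
    P=np.stack([(u-d["cx"])/d["fx"]*z,-(v-d["cy"])/d["fy"]*z,-z],-1)
    return P@np.array(d["attitude"]).T+np.array(d["eye"])
def save(d,n): cv2.imwrite("pics/"+n,cv2.cvtColor(d["image"],cv2.COLOR_RGB2BGR))
E
python3 - <<'E'
from h import *
ims=[]
for n in ["top","scene"]:
    d=manip.get_image(n); ims.append(d["image"]); P=cloud(d); np.save(n+".npy",P); cv2.imwrite(n+"_raw.png",d["image"][...,::-1])
    print(n,d["eye"],{k:d[k] for k in d if k not in("image","z_map","eye","attitude")})
    for t in ["deck","tray","tray_grip","latch","latch_grip","catch","jar","tape","mug","glue"]:
        try: r=manip.trace(t,n)
        except Exception as e: print(t,e); continue
        for x in r[:2]:
            m=x["region"]&(d["z_map"]>0); Q=P[m]
            print(t,round(x["p"],2),np.round(np.array(x["bbox"])*[640,480,640,480]),m.sum(),np.round(np.median(Q,0),3) if len(Q) else None, np.round(np.percentile(Q,[2,98],axis=0),3).tolist() if len(Q) else None)
            np.save(f"m_{n}_{t}.npy",r[0]["region"])
cv2.imwrite("pics/a.png",ims[0][...,::-1]);cv2.imwrite("pics/b.png",ims[1][...,::-1])
print(manip.read_state())
E
```

```text
pics
top [ 0.29910232 -0.0221664   1.47246527] {'fx': 591.2149573838312, 'fy': 591.2149573838312, 'cx': 318.1225067230548, 'cy': 234.01205538728942}
deck 0.57 [178. 113. 286. 238.] 9109 [0.616 0.18  0.089] [[0.51, 0.064, 0.044], [0.724, 0.289, 0.183]]
deck 0.34 [330. 162. 395. 227.] 2667 [ 0.613 -0.139  0.011] [[0.542, -0.211, 0.001], [0.688, -0.066, 0.062]]
tray 0.81 [327. 161. 397. 229.] 2659 [ 0.614 -0.138  0.011] [[0.542, -0.21, 0.001], [0.688, -0.065, 0.062]]
tray_grip 0.56 [325. 158. 399. 234.] 2791 [ 0.613 -0.138  0.011] [[0.539, -0.214, -0.001], [0.689, -0.064, 0.062]]
latch 0.71 [179. 112. 287. 237.] 9073 [0.617 0.18  0.09 ] [[0.511, 0.065, 0.044], [0.728, 0.289, 0.183]]
latch 0.6 [188. 114. 198. 198.] 742 [0.67  0.262 0.163] [[0.585, 0.251, 0.001], [0.763, 0.294, 0.202]]
latch_grip 0.77 [185. 111. 201. 198.] 601 [0.67  0.262 0.167] [[0.587, 0.253, 0.131], [0.753, 0.271, 0.203]]
catch 0.86 [178. 111. 285. 240.] 9116 [0.616 0.18  0.089] [[0.509, 0.065, 0.044], [0.726, 0.289, 0.183]]
jar 0.63 [125. 281. 173. 318.] 1336 [0.34  0.358 0.118] [[0.304, 0.331, 0.016], [0.379, 0.403,
[... 2058 characters left out ...]
 -3.84368743]), 'dq': array([-0.09425781,  0.03694837,  0.01221939,  0.08107893,  0.06522001,
        0.03797349, -0.01795214]), 'joint_efforts': array([-3.75673824e-05, -9.35552001e+01,  3.66239503e+00, -4.54524350e+01,
       -4.91663616e-02,  1.36470594e-02,  2.15846507e-05]), 'ee_pos': array([0.2812776 , 0.61356577, 0.20546736]), 'ee_rot': array([[-9.09030842e-01,  4.16728842e-01, -3.35800360e-05],
       [ 4.16728843e-01,  9.09030841e-01, -3.88415056e-05],
       [ 1.43389127e-05, -4.93018961e-05, -9.99999999e-01]]), 'ft_force': array([ 0.13790206,  0.0536784 , -0.15505174]), 'torque': array([ 0.01954106, -0.05402011,  0.06545422]), 'grasp_force': 0.0, 'finger_gap': 0.09407074794571599}
```

View pics/a.png

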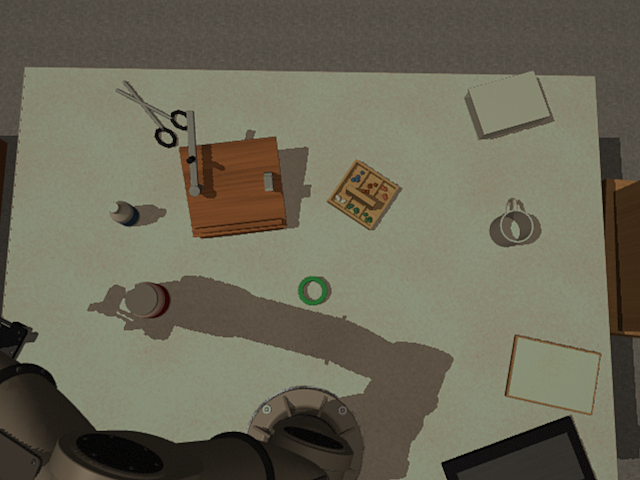

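View pics/b.png

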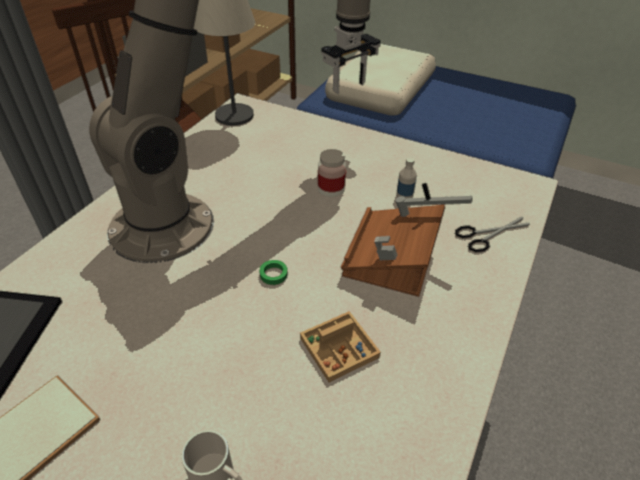

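```bash
cat > fit.py <<'E'
from h import *
from scipy.optimize import least_squares
for n in ["top","scene"]:
    P=np.load(n+".npy")
    # tray: points from table-surroundings by height
    def box(a,b): return P[((P>a)&(P<b)).all(-1)]
    T=box([.5,-.26,.004],[.74,-.03,.08])
    r=cv2.minAreaRect((T[:,:2]*1000).astype(np.float32)); print(n,"tray rect",r)
    W=T[(T[:,2]>.018)&(T[:,2]<.026)]; print(" walltop rect",cv2.minAreaRect((W[:,:2]*1000).astype(np.float32)),np.median(W[:,2]))
    R=T[T[:,2]>.054]; print(" rib",cv2.minAreaRect((R[:,:2]*1000).astype(np.float32)),R[:,:2].mean(0),np.median(R[:,2]),len(R))
    # deck plane
    D=box([.52,.09,.04],[.73,.24,.15])
    best=None
    rng=np.random.default_rng(0)
    for _ in range(300):
        a=D[rng.choice(len(D),3,False)]; nn=np.cross(a[1]-a[0],a[2]-a[0]); l=np.linalg.norm(nn)
        if l<1e-4: continue
        nn/=l; k=abs((D-a[0])@nn)<.003
        if best is None or k.sum()>best.sum(): best=k
    Q=D[best]; c=Q.mean(0); nn=np.linalg.svd(Q-c)[2][2]; nn*=np.sign(nn[2])
    print(" deck n",nn,"tilt",np.degrees(np.arccos(nn[2])),"yaw",np.degrees(np.arctan2(-nn[1],-nn[0])),best.mean())
    A=box([.45,.0,.02],[.8,.36,.25]); A=A[abs((A-c)@nn)<.004]
    r=cv2.minAreaRect((A[:,:2]*1000).astype(np.float32)); print(" deck rect",r, "z at centre",c[2]-((np.array(r[0])/1000-c[:2])@nn[:2])/nn[2])
    A=box([.45,.0,.02],[.8,.36,.25]);h=(A-c)@nn
    K=A[(h>.075)&(h<.1)]; print(" knob",len(K),np.round(K.mean(0),4) if len(K) else None, np.round(np.percentile((K-c)@nn,[5,95]),4))
    B=A[(h>.04)&(h<.05)]; print(" bar",len(B),cv2.minAreaRect((B[:,:2]*1000).astype(np.float32)))
    L=A[(h>.016)&(h<.024)]; print(" ledge",len(L),np.round(L.mean(0),4),cv2.minAreaRect((L[:,:2]*1000).astype(np.float32)))
E
python3 fit.py
```

```text
top tray rect ((619.5448608398438, -145.97601318359375), (227.66685485839844, 239.26271057128906), 89.93389892578125)
 walltop rect ((615.1859741210938, -138.57579040527344), (130.03585815429688, 131.86688232421875), 56.4849967956543) 0.021785162059177132
 rib ((602.978271484375, -130.76519775390625), (79.31897735595703, 15.569973945617676), 56.68849182128906) [ 0.6017602  -0.13090982] 0.06013140124491567 197
 deck n [-0.36910323 -0.04412663  0.92834026] tilt 21.822447115124106 yaw 6.817406328865057 0.6445479962721342
 deck rect ((611.2289428710938, 176.37359619140625), (204.7732696533203, 230.33998107910156), 7.550892353057861) z at centre 0.0860133380449764
 knob 35 [0.6459 0.2593 0.2007] [0.0824 0.0955]
 bar 556 ((681.019775390625, 186.70697021484375), (181.54428100585938, 193.60292053222656), 7.218534469604492)
 ledge 370 [0.5225 0.164  0.0711] ((571.7335205078125, 173.08250427246094), (118.01863861083984, 207.64039611816406), 8.5533447265625)
scene tray rect ((621.53759765625, -146.96139526367188), (224.9283447265625, 237.72540283203125), 89.46647644042969)
 walltop rect ((618.4380493164062, -138.58680725097656), (132.16607666015625, 133.35433959960938), 56.16688919067383) 0.021543082819775905
 rib ((606.182373046875, -130.7251739501953), (80.74678039550781, 16.211320877075195), 56.59458541870117) [ 0.60604978 -0.13250178] 0.05942846847808003 231
 deck n [-0.37086222 -0.0473174   0.92748168] tilt 21.954402319757513 yaw 7.2709443727701695 0.809989875126561
 deck rect ((615.8009033203125, 176.09193420410156), (205.870361328125, 238.13328552246094), 7.515638828277588) z at centre 0.08547492200441553
 knob 43 [0.6519 0.2579 0.195 ] [0.0766 0.091 ]
 bar 419 ((682.3814697265625, 183.53683471679688), (181.8592529296875, 196.79185485839844), 5.711682319641113)
 ledge 321 [0.5478 0.1536 0.0785] ((576.427978515625, 170.89122009277344), (118.26260375976562, 212.4263153076172), 8.144152641296387)
```

```bash
cat >> h.py <<'E'
C=np.array([.6135,.176,.0855]); YAW=np.radians(7.3); T=np.radians(22)
def setdeck(C_,yaw):
    global C,n,dx,dy
    C=np.array(C_); c,s=np.cos(yaw),np.sin(yaw)
    dx=np.array([c*np.cos(T),s*np.cos(T),np.sin(T)]); dy=np.array([-s,c,0]); n=np.cross(dx,dy)
    return dx,dy,n
dx,dy,n=setdeck(C,YAW)
def D(x,y,z): return C+dx*x+dy*y+n*z
def rot(sgn,closing,zt):
    y=sgn*closing; return np.stack([np.cross(y,zt),y,zt],1)
ty=np.radians(-33.4); tx=np.array([np.cos(ty),np.sin(ty),0])
E
python3 - <<'E'
from h import *
dn=np.array([0,0,-1.])
for s in (1,-1):
    for nm,p,R in [("deckview",D(0,0,.3),rot(s,dx,-n)),("tray",np.array([.605,-.131,.026]),rot(s,tx,dn)),("trayhi",np.array([.605,-.131,.2]),rot(s,tx,dn)),("seat",D(-.035,0,.026),rot(s,dx,-n)),("knob0",D(.01,.011,.056),rot(s,dx,-n)),("knob90",D(.085,.086,.056),rot(s,-dy,-n)),("knob90b",D(.085,.086,.056),rot(s,dy,-n))]:
        q=manip.solve_ik(p,R); print(s,nm,None if q is None else np.round(q,0))
R=rot(1 if False else 1,dx,-n)
E
```

```text
1 deckview [-59. -12.  24. 115.  18.  57. -35.]
1 tray [-21.  37.  37. 109. -31.  45.   0.]
1 trayhi [-31.  27.  51. 102. -23.  63.  -6.]
1 seat [-50.  17.  26. 127.  -1.  17. -18.]
1 knob0 [-52.  15.  29. 121.  -2.  24. -17.]
1 knob90 [ -63.   23.   39.  110.  -13.   32. -101.]
1 knob90b [-41.  20.  11. 108.   9.  33.  59.]
-1 deckview [-48. -11.  15. 115.  15.  56. 148.]
-1 tray [ 48.  45. -59. 104.  46.  58. 117.]
-1 trayhi [ 49.  30. -59.  97.  28.  68. 130.]
-1 seat [-26.  15.  -1. 126.  24.  20. 139.]
-1 knob0 [-26.  14.  -1. 120.  17.  26. 146.]
-1 knob90 [-41.  20.  11. 108.   9.  33.  59.]
-1 knob90b [ -63.   23.   39.  110.  -13.   32. -101.]
```

Run:
```python
from h import *
manip.move_pose(D(-.02,0,.33),rot(1,dx,-n))
d=manip.get_image("wrist"); save(d,"w1.png"); P=cloud(d); np.save("w1.npy",P); print(d["eye"],np.median(d["z_map"]))
print(manip.read_state()["time"])
```

```text
[0.39586852 0.23197031 0.54950205] 0.52105194
3.0417
```

View pics/w1.png

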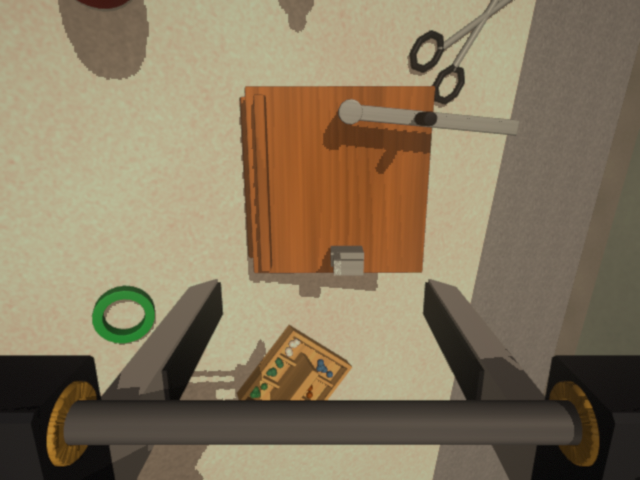

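Run:
```python
from h import *
P=np.load("w1.npy"); Q=((P-C)@np.stack([dx,dy,n],1))*1000
def sel(m): return Q[m]
x,y,z=Q[...,0],Q[...,1],Q[...,2]
m=(abs(x-0)<70)&(abs(y)<60)&(abs(z)<12); A=Q[m]
co=np.linalg.lstsq(np.c_[A[:,:2],np.ones(len(A))],A[:,2],rcond=None)[0]; print("plane",co, m.sum())
zz=z-(co[0]*x+co[1]*y+co[2])
m=(abs(zz)<4)&(abs(x)<150)&(abs(y)<150); print("deck",cv2.minAreaRect(Q[m][:,:2].astype(np.float32)),np.percentile(Q[m],[.5,99.5],axis=0))
m=(abs(zz-20)<4)&(abs(x+95)<30)&(abs(y)<125);L=Q[m]; print("ledge",m.sum(),np.percentile(L,[1,50,99],axis=0).round(1),cv2.minAreaRect(L[:,:2].astype(np.float32)))
m=(abs(zz-48)<3)&(abs(x-10)<22)&(abs(y-86)<22); print("post",m.sum(),Q[m].mean(0),np.percentile(Q[m],[2,98],axis=0))
m=(abs(zz-58)<5)&(abs(x-10)<35)&(abs(y+86)<25); print("catch",m.sum(),Q[m].mean(0),np.percentile(Q[m],[2,98],axis=0))
m=(zz>82)&(zz<100)&(x>20)&(x<120)&(y>20)&(y<130);print("knob",m.sum(),Q[m].mean(0),np.percentile(Q[m],[2,98],axis=0))
m=(abs(zz-45)<4)&(x>30)&(x<220)&(abs(y-80)<60);B=Q[m];print("bar",m.sum(),B.mean(0),cv2.minAreaRect(B[:,:2].astype(np.float32)))
# rib
R=P[(abs(P-[.604,-.131,.06])<[.06,.06,.006]).all(-1)]; print("rib",len(R),R.mean(0) if len(R) else 0,cv2.minAreaRect((R[:,:2]*1000).astype(np.float32)) if len(R) else 0)
```

```text
plane [ 0.0014592   0.0021709  -0.88657599] 11041
deck ((0.46646881103515625, 2.9750518798828125), (220.62400817871094, 229.09222412109375), 0.15021903812885284) [[-108.37654417 -109.98292814   -3.33982798]
 [ 108.89464846  117.15175402    1.60865029]]
ledge 1819 [[-96.5 -98.7  15.7]
 [-90.2  11.9  18.8]
 [-84.5 105.2  21.1]] ((-90.49332427978516, 2.5936355590820312), (12.367877960205078, 207.62709045410156), 0.18786756694316864)
post 533 [12.02605246 88.43513297 46.95317591] [[ -0.90499368  77.8872185   44.60026381]
 [ 30.1044397  100.12257101  48.98623442]]
catch 491 [ 10.56357033 -82.65008877  56.7858626 ] [[ -5.83917316 -92.39357414  52.77481908]
 [ 27.20838483 -74.07488541  58.64360815]]
knob 180 [83.62373283 81.89544385 88.62442534] [[77.89259919 75.69238859 82.97800668]
 [90.21195498 87.77894376 90.70246873]]
bar 2045 [112.22418186  79.41455858  44.27578406] ((110.0582504272461, 79.65226745605469), (16.017120361328125, 161.8528594970703), 84.82275390625)
rib 349 [ 0.61223893 -0.11439899  0.0587002 ] ((611.8570556640625, -117.10269165039062), (55.99616622924805, 15.240015983581543), 55.12435531616211)
```

```bash
cat >> h.py <<'E'
dx,dy,n=setdeck(C+dx*.0005+dy*.0027-n*.0009,np.radians(7.45))
E
python3 - <<'E'
from h import *
R=rot(1,tx,np.array([0,0,-1.])); g=np.array([.6045,-.131,.026])
manip.move_pose(g+[0,0,.12],R)
d=manip.get_image("wrist"); save(d,"w2.png")
manip.move_l(g+[0,0,.001],vel=.1); f0=manip.read_state()["ft_force"]
manip.gripper_to(0.0)
s=manip.read_state(); print(s["time"],s["finger_gap"],s["grasp_force"],s["ft_force"]-f0,f0,s["ee_pos"])
manip.move_l(g+[0,0,.15],vel=.12); manip.dwell(.2)
s=manip.read_state(); print(s["time"],s["finger_gap"],s["grasp_force"],s["ft_force"]-f0)
d=manip.get_image("scene"); save(d,"s2.png"); d2=manip.get_image("wrist"); save(d2,"w3.png")
E
```

```text
7.1083 0.013570087645406088 29.999729990959167 [-0.47040746 -0.46673397 -0.15511232] [0.45117889 0.01855386 0.38638304] [ 0.60445751 -0.13100998  0.02698809]
8.7 0.013572747104826822 29.999130964279175 [-0.70998312  0.51503409 -3.10768583]
```

View pics/s2.png

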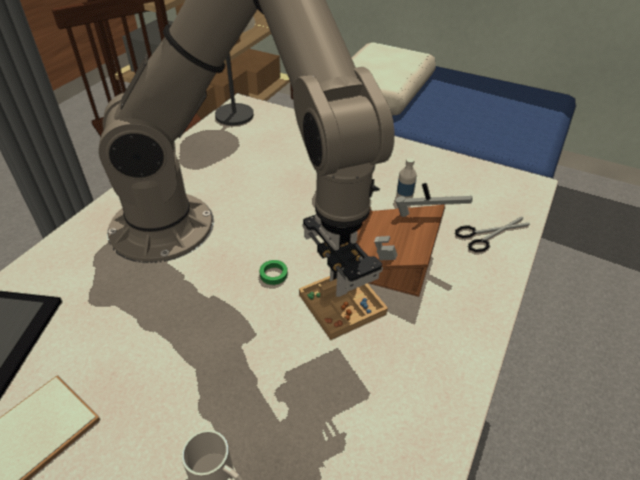

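View pics/w3.png

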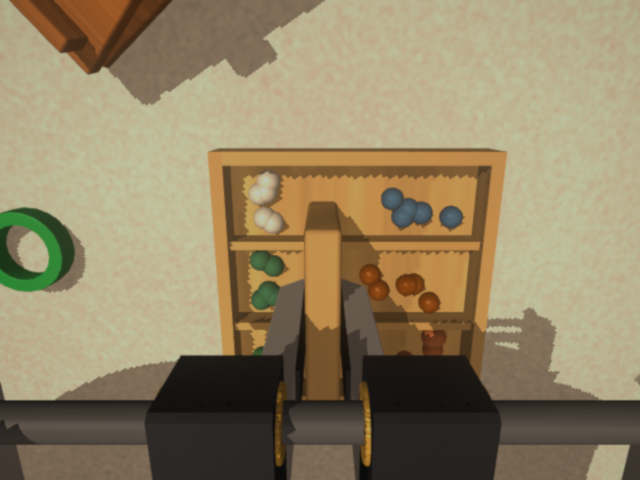

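Run:
```python
from h import *
R=rot(1,dx,-n)
p=manip.read_state()["ee_pos"]
manip.move_l(p+[0,0,.1],vel=.2)
manip.move_pose(D(-.027,0,.17),R)
d=manip.get_image("wrist"); P=cloud(d); s=manip.read_state(); print(s["time"],s["finger_gap"])
# tool frame
Q=(P-s["ee_pos"])@s["ee_rot"]*1000   # x=dy, y=dx, z=-n ; wall top at z=26-22=+4
m=(abs(Q[...,2]-4.5)<4)&(abs(Q[...,0])<90)&(abs(Q[...,1])<110); A=Q[m]
print(len(A),np.percentile(A,[1,99],axis=0).round(1),A[:,2].mean(),cv2.minAreaRect(A[:,:2].astype(np.float32)))
F=A[A[:,0]>55]; print("far wall x",np.percentile(F[:,0],[2,50,98]),"height slope",np.polyfit(A[:,0],A[:,2],1),np.polyfit(A[:,1],A[:,2],1))
save(d,"w4.png")
```

```text
10.8833 0.013911513907186956
10503 [[-39.2 -49.5   3.9]
 [ 68.1  80.1   8.3]] 5.686562905005331 ((4.638690948486328, 15.373516082763672), (127.06970977783203, 130.91954040527344), 0.02773326262831688)
far wall x [56.45313777 64.7980412  68.05498511] height slope [-2.29245323e-03  5.77071468e+00] [-7.34414689e-05  5.68783986e+00]
```

Run:
```python
from h import *
yo=-.0025; X=-.027
manip.move_l(D(X,yo,.06),vel=.12); manip.move_l(D(X,yo,.034),vel=.05); manip.dwell(.2)
f0=manip.read_state()["ft_force"]
def F():
    manip.dwell(.05); f=manip.read_state()["ft_force"]-f0; return f@dx,f@dy,f@n
z=.034
while z>.022:
    z-=.001; manip.move_l(D(X,yo,z),vel=.03); f=F()
    if f[2]>3: break
print("contact z",z,np.round(f,1))
x=X
while x>-.045:
    x-=.001; manip.move_l(D(x,yo,z),vel=.03); f=F()
    print(round(x,4),np.round(f,1))
    if f[0]>10 or f[2]>25: break
s=manip.read_state(); print(s["time"],(s["ee_pos"]-C)@np.stack([dx,dy,n],1),s["torque"])
```

```text
contact z 0.026999999999999996 [-1.7 -1.9 13.9]
-0.028 [ 1.6 -0.9 10.7]
-0.029 [ 4.5 -0.8  7.5]
-0.03 [ 4.5 -1.5  7.3]
-0.031 [ 4.7 -1.4  7.9]
-0.032 [ 5.1 -0.7  8.5]
-0.033 [ 4.6 -1.4  8.9]
-0.034 [ 4.8 -1.2  7.2]
-0.035 [ 5.  -1.1  7.9]
-0.036 [ 5.2 -1.4  8. ]
-0.037 [ 5.5 -0.6  8.3]
-0.038 [ 8.6 -0.3  4.8]
-0.039 [12.5 -1.4  3.5]
19.4333 [-0.03606669 -0.00225036  0.02748381] [ 0.09326706 -1.9191821   0.08400414]
```

Run:
```python
from h import *
manip.move_l(D(-.0385,-.0025,.0262),vel=.03); manip.dwell(.1)
manip.gripper_to(.045)
manip.move_l(D(-.0385,-.0025,.07),vel=.08); manip.move_l(D(-.03,-.0025,.30),vel=.25)
d=manip.get_image("wrist"); save(d,"w5.png"); P=cloud(d); s=manip.read_state(); print(s["time"],s["ft_force"])
Q=(P-C)@np.stack([dx,dy,n],1)*1000; x,y,z=[Q[...,i] for i in range(3)]
m=(abs(z-22)<4)&(x>-82)&(x<60)&(abs(y)<72); A=Q[m]
print("tray",cv2.minAreaRect(A[:,:2].astype(np.float32)),np.linalg.lstsq(np.c_[A[:,:2],np.ones(len(A))],A[:,2],rcond=None)[0])
m=(abs(z-60)<4)&(abs(x+35)<20)&(abs(y)<60);B=Q[m];print("rib",len(B),B.mean(0),cv2.minAreaRect(B[:,:2].astype(np.float32)))
m=(z>82)&(z<100)&(x>20)&(x<120)&(y>20)&(y<130);print("knob",Q[m].mean(0))
m=(abs(z-20)<3)&(abs(x+95)<14)&(abs(y)<115);print("ledge in",np.percentile(Q[m][:,0],98))
```

```text
26.3 [-0.50427806 -0.59203241  1.55130208]
tray ((-18.4029541015625, 0.5923538208007812), (129.57362365722656, 127.15499114990234), 89.9923095703125) [2.71686950e-03 3.47865589e-03 2.14118748e+01]
rib 1077 [-35.18302488   2.04708575  59.79333444] ((-35.40512466430664, 0.7787246704101562), (79.8036117553711, 13.551346778869629), 89.99440002441406)
knob [83.16525798 79.0329632  89.29942859]
ledge in -81.50167953217803
```

View pics/w5.png

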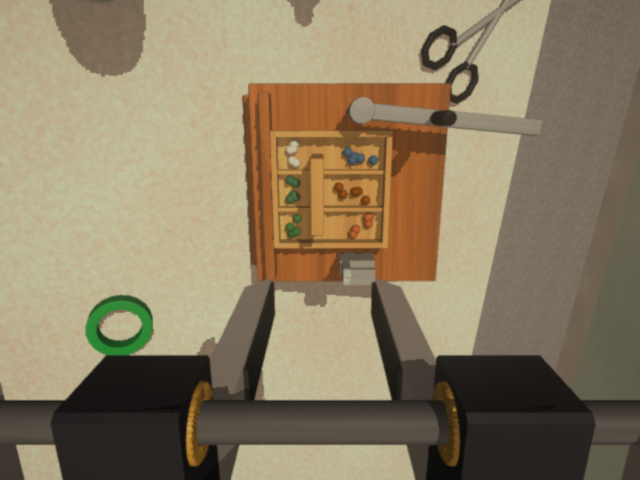

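```bash
python3 -c "
import cv2
a=cv2.imread('pics/w5.png')[110:270,235:395]
cv2.imwrite('pics/w5c.png',cv2.resize(a[:, :70],None,fx=5,fy=3.7,interpolation=cv2.INTER_NEAREST))"
```

```text
(no output)
```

View pics/w5c.png

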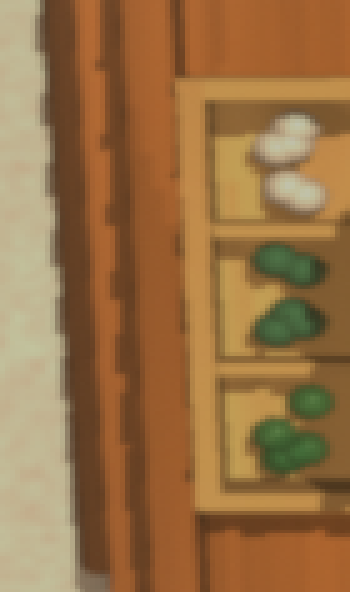

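Run:
```python
from h import *
def pose(th,z=.054):
    c=np.cos(th)*dx+np.sin(th)*dy
    return D(.010+.075*np.sin(th),.086-.075*np.cos(th),z),rot(1,c,-n)
th=1.478
p,R=pose(th,.16); manip.move_pose(p,R); manip.move_l(pose(th)[0],vel=.1)
manip.gripper_to(.024)
f0=manip.read_state()["ft_force"]; print(f0,manip.read_state()["time"],manip.read_state()["finger_gap"])
def F(t):
    c=np.cos(t)*dx+np.sin(t)*dy; f=manip.read_state()["ft_force"]-f0
    return np.round([f@c,f@np.cross(n,c),f@n],1)
for t in np.linspace(th,.06,9)[1:]:
    p,R=pose(t); manip.move_l(p,vel=.1,frame=R); f=F(t); print(round(t,2),f)
    if abs(f).max()>20: raise SystemExit("force")
while t>-.15:
    t-=.015; p,R=pose(t); manip.move_l(p,vel=.03,frame=R); manip.dwell(.05); f=F(t); print(round(t,3),f)
    if f[0]>12: break
s=manip.read_state(); print(s["time"],(s["ee_pos"]-C)@np.stack([dx,dy,n],1))
```

```text
[-0.03216774  0.09474783  0.06027406] 30.2 0.023880066437605166
1.3 [ 0.9 -0.4  0.4]
1.12 [-0.4 -1.4  0.1]
0.95 [-0.1  0.2 -0.5]
0.77 [ 0.5 -0.3  0.2]
0.59 [-0.5  0.8 -0.3]
0.41 [-0.3  0.  -0.7]
0.24 [ 1.1 -0.7  0.4]
0.06 [ 1.  -0.2 -0.5]
0.045 [ 0.5  1.2 -0.2]
0.03 [ 0.8 -0.7 -0.6]
0.015 [-0.4 -0.8 -0.3]
0.0 [ 0.2  0.3 -0.3]
-0.015 [0.2 0.1 0. ]
-0.03 [ 0.2 -0.   0. ]
-0.045 [ 0.6 -0.2  0.6]
-0.06 [ 1.  -0.5  0.2]
-0.075 [ 0.2  0.4 -0.4]
-0.09 [ 4.6  0.3 -2.6]
-0.105 [ 9.3  0.6 -6.6]
-0.12 [ 15.5   1.2 -11.3]
36.4 [0.00382032 0.01173543 0.05439334]
```

Run:
```python
from h import *
R=rot(1,dx,-n)
manip.move_l(D(.010,.011,.054),vel=.05,frame=R); manip.dwell(.1); print(manip.read_state()["ft_force"])
manip.move_l(D(.010,.011,.11),vel=.1); manip.move_l(D(-.03,0,.30),vel=.25)
d=manip.get_image("wrist"); save(d,"w6.png"); P=cloud(d); s=manip.read_state(); print(s["time"])
Q=(P-C)@np.stack([dx,dy,n],1)*1000; x,y,z=[Q[...,i] for i in range(3)]
m=(z>82)&(z<100)&(abs(x-10)<60)&(abs(y-11)<60);print("knob",Q[m].mean(0))
m=(abs(z-44)<4)&(abs(x-10)<40)&(y<65)&(y>-60);B=Q[m];print("bar",len(B),np.polyfit(B[:,1],B[:,0],1))
m=(abs(z-60)<4)&(abs(x+35)<20)&(abs(y)<60);B=Q[m];print("rib",B.mean(0),cv2.minAreaRect(B[:,:2].astype(np.float32)))
```

```text
[ 0.79361826  0.86398272 -0.43174695]
38.5167
knob [ 9.21500897 11.7500422  89.53740214]
bar 1599 [-5.64260494e-04  9.22380125e+00]
rib [-35.0479964    1.90687458  59.77865335] ((-35.15974426269531, 1.1507682800292969), (79.16552734375, 13.571404457092285), 89.93743133544922)
```

View pics/w6.png

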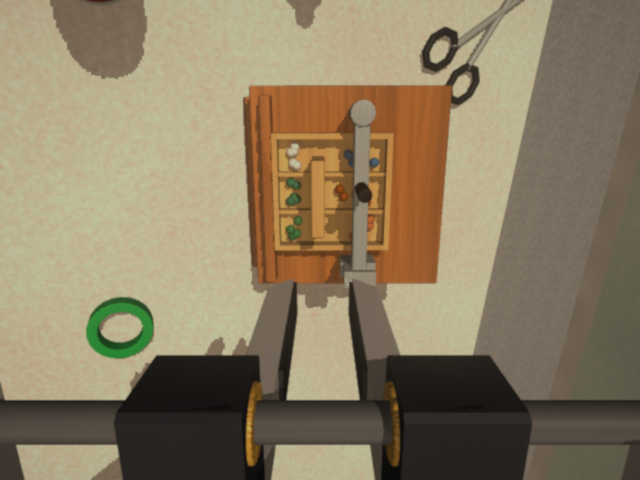

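The picture shows the bar running straight across the tray, from the post at (363,112) to the catch at (358,270). The tray lies flat against the ledge, and the gripper is clear.

```bash
python3 -c "
from h import *
print(manip.hand_in())"
```

```text
the job is handed in; nothing more can be done
None
```

The tray is seated flat against the ledge with the rib on the low side, the latch bar is home in its catch and released, the bystanders were left alone, and the job was handed in at about 38.5 s.

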